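Push the socket case through the gap to its stop

TASK

Put the flat steel socket case away: push it along the bench, without lifting it, through the narrow gap between the bolted steel block and the end of the power strip, and on until its leading end lies squarely against the wooden stop batten behind them. Leave the spray can, the glass jar and the bearing where they stand.

Things in the scene. Friction and masses are not known exactly. Their poses are not given: they have to be found in the camera images.
- case: Shut sheet-steel socket case, a flat box, 0.35 to 0.7 kg, slides on the bench at 2 to 6 N. 92 mm wide (x), 110 mm long (y), 32 mm high, corners rounded 5 mm. Origin: centre of its underside. Starts on the +y side (block's axes) of the gap, 20 mm or more from it, up to 35 mm off its middle line, turned up to 0.35 rad from square. Goes through lengthwise, its -y end leading.
- block: Solid dark steel bench block bolted down (cannot move), 80 mm (x) by 64 mm (y, the depth of the gap) by 40 mm high, corners rounded by 6 mm. Origin at the centre of its underside. The push runs along its -y axis. Its +x side is one side of the gap.
- block_face (a point): Middle of the block's +x side, at bench level: the block's edge of the gap. Axes as the block's.
- strip: White power strip with three sockets, screwed down (cannot move), 180 mm (x) by 64 mm (y) by 42 mm high, square to the block and level with it in y; its -x end is the other side of the gap. Origin at the centre of its underside.
- strip_face (a point): Middle of the power strip's -x end, at bench level: the strip's edge of the gap. The gap, from block_face to strip_face along the block's x axis, is 98 to 101 mm wide and 64 mm deep along y.
- stop: Pale wooden batten screwed down (cannot move), square across the push, 200 mm (x) by 30 mm (y) by 35 mm high. Origin at the centre of its underside.
- stop_face (a point): Middle of the batten's +y side, at bench level: the face that the case must end against. Axes as the block's; about 120 mm beyond the far (-y) side of the gap, so a case lying against it is wholly out of the gap by about 10 mm.
- can: Spray can standing upright, 60 mm across, 150 mm high, loose; leave alone. Origin at the centre of its underside.
- jar: Closed glass jar standing upright, 66 mm across, 80 mm high, loose; leave alone. Origin at the centre of its underside.
- bearing: Steel ball bearing lying flat, a ring 52 mm across and 16 mm high, loose; leave alone. Origin at the centre of its underside.
Things that resemble listed ones, but are neither listed nor needed, are in the scene too. Of the things that look like the case, take the one that is nearest to the robot's base at the start.

How it is judged:
On the way:
1. the case is between the block and the power strip, flat on the bench (y of case in the frame of block_face between -0.028 and 0.028 m and x of case in the frame of block_face between 0.038 and 0.063 m and angle between the y axis of case and the y axis of block, either way round below 0.15 rad and height (world z) of case below 0.006 m), for 0.05 s.
At the end, for the whole second after the job is handed in: Case flat and at rest beyond the gap, leading end against the stop (its middle under 63 mm from the stop's face; touching is 55), square within 0.1 rad, within 30 mm of the gap's middle line; can, jar and bearing upright within 15 mm of their starts (y of case in the frame of stop_face between 0.05 and 0.063 m and x of case in the frame of block_face between 0.02 and 0.08 m and angle between the y axis of case and the y axis of stop, either way round below 0.1 rad and angle between case's own z axis and vertical below 0.06 rad and height (world z) of case below 0.005 m and linear speed of case below 0.01 m/s and distance of each of can, jar, bearing from where it was at the start of the episode below 0.015 m and angle between each of can, jar, bearing's own z axis and vertical below 0.1 rad).
It fails at once if the case is lifted off the bench or tipped (height (world z) of case above 0.01 m or angle between case's own z axis and vertical above 0.2 rad).
It fails at once if the can is displaced or tipped (distance of can from where it was at the start of the episode above 0.02 m or angle between can's own z axis and vertical above 0.3 rad).
It fails at once if the jar is displaced or tipped (distance of jar from where it was at the start of the episode above 0.02 m or angle between jar's own z axis and vertical above 0.3 rad).
It fails at once if the bearing is displaced or tipped (distance of bearing from where it was at the start of the episode above 0.02 m or angle between bearing's own z axis and vertical above 0.3 rad).
It also fails if it takes over 72 s, if anything falls off the work surface, if the arm or the gripper's body presses on something with over 40 N, if the wrist force passes 120 N, or if a joint passes its speed limit or range.

ROBOT

A 7-joint arm with a two-finger parallel gripper is mounted at the origin on the work surface. World frame = base frame: x ahead of the robot, y to its left, z up, the work surface at z = 0. Lengths are in m, angles in rad, forces in N, time in s.
With the tool pointing down it reaches from about 0.4 to 0.9 m from the base axis. Payload 5.5 kg.
Tool frame: the origin (TCP) lies midway between the tips of the shut fingers; the grasp point (between the pads) lies 19 mm behind it (manip.grip_depth is the distance from the TCP to the grasp point, in m); z points along the fingers, y is the line along which they close (so a half turn about z gives the same grasp; the last joint's range is limited). The gripper opens to 92 mm and grips with 3 to 60 N. Pads are 19 mm wide; open, the fingers measure 130 mm over their backs; the gripper's body (75 mm by 190 mm) begins 47 mm behind the grasp point.
Start: joints at [-1.042, 0.501, -0.427, 1.55, 0.221, 1.138, -0.21], TCP at [0.171, 0.627, 0.227] pointing down, gripper open.
Joint ranges: [-2.88, 2.88], [-0.31, 2.03], [-1.54, 1.56], [0.2, 2.42], [-1.41, 4.55], [0.19, 2.02], [-2.57, 2.57]. Speed limits (rad/s): [2.57, 2.57, 3.14, 3.14, 3.14, 3.14, 3.14].

INTERFACE

Orientations are given as a unit quaternion [x, y, z, w].
In Python, from bench import manip, effector, viewer gives the robot as it stands. Calls block until the motion is done:
- manip.move_pose(position, orientation): joint-space move of the TCP to a pose.
- manip.servo_line(position, ori=None, vel=0.15): straight line of the TCP; ori=None keeps the orientation; vel is the mean speed in m/s.
- manip.movej(angles): joint-space move.
- effector.open_jaws() and effector.close(f_grip=None): open the fingers fully, or close them until they stop; f_grip is the grip in N (None keeps the last).
- manip.sleep(seconds).
- manip.solve_ik(position, orientation): joint angles nearest the present ones, or None.
- viewer.get_image(name): name is "side" or "top" or "wrist"; returns the picture (420x560x3 uint8, red, green, blue); there is no depth.
- viewer.get_calibration(name): a dict with "vfov" (degrees; the focal length in pixels is half the picture's height over the tangent of half this angle, whatever the lens; pixels are square), "cx", "cy" (the principal point, pixels), "eye" and "attitude" of the camera in the world. Camera axes: x right, y down, z forward; pixel columns grow to the right and rows downward; lengths in m; the calibration is good to about 2 mm. A picture is of the moment at which its call begins: read the wrist's pose just before it. get_calibration takes no time and is no camera call; for the wrist camera it gives the pose at the moment of the call.
A pose or a line that the arm cannot do raises manip.PlanningError and nothing moves.
- manip.hand_in(): hands the job in; it is judged then, once.
Readings, each from a call of its own:
- manip.current_clock(): time.
- manip.current_q(): joint angles.
- manip.current_joint_velocities(): joint speeds.
- manip.current_tau(): joint torques, N m.
- manip.current_tool_pos(): TCP position.
- manip.current_tcp_rot(): TCP orientation.
- manip.current_force(): force on the tool from outside, world axes, zero at the start.
- manip.current_wrist_torque(): the same for the moment, N m.
- manip.current_finger_gap(): finger opening in m.
- manip.current_gripper_force(): force on a finger pad.
Only numpy, scipy, OpenCV 4.12 (cv2) and the standard library are available. Lean on these libraries where they do the work, as an engineer would, in place of code of your own. Each camera call takes 0.05 s, during which the arm holds its last target. There are 200 camera calls.

## Working session

There is one attempt and no reset: what is moved stays moved. The work goes in short steps, each a Python script; the robot and the scene stay as the last script left them, time stands still between calls to the robot, and variables do not carry over. Pictures are saved under pics/ and viewed, at most 10 in all, crops included, and the job is handed in when it is done.

```bash
mkdir -p pics; ls; python3 - <<'E'
from bench import manip, effector, viewer
import cv2
for n in("top","side"):
    cv2.imwrite(f"pics/{n}0.png",viewer.get_image(n)[:,:,::-1]); print(n,viewer.get_calibration(n))
print(viewer.get_calibration("wrist"),manip.current_clock(),manip.current_tcp_rot())
E
```

```text
pics
top {'vfov': 49.91392512934732, 'cx': 277.8881307985481, 'cy': 207.05536403437864, 'eye': array([0.50855832, 0.05141988, 1.15660458]), 'attitude': array([-0.70156954,  0.70997914, -0.04353688,  0.04282917])}
side {'vfov': 50.517361422921766, 'cx': 281.83719970378974, 'cy': 216.13188858138733, 'eye': array([ 0.41976611, -0.62989123,  0.9045924 ]), 'attitude': array([ 0.9231612 , -0.15981228,  0.05307736, -0.34556654])}
{'vfov': 58.59772755886062, 'cx': 280.80446366407165, 'cy': 212.52354710603842, 'eye': array([0.09909285, 0.6463364 , 0.38360776]), 'attitude': array([0.78682895, 0.60131081, 0.08315692, 0.11140215])} 0.1 [ 1.32480645e-01  9.91185202e-01 -8.69915389e-04 -1.31001293e-04]
```

View pics/top0.png

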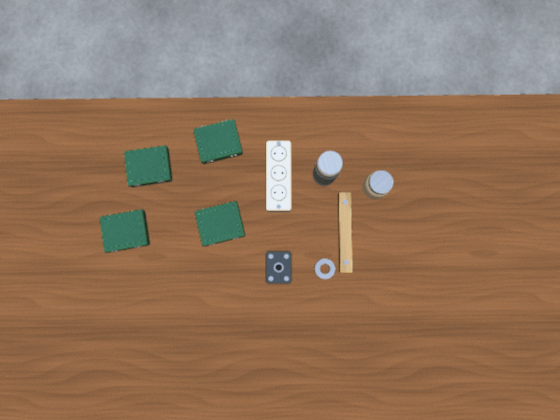

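View pics/side0.png

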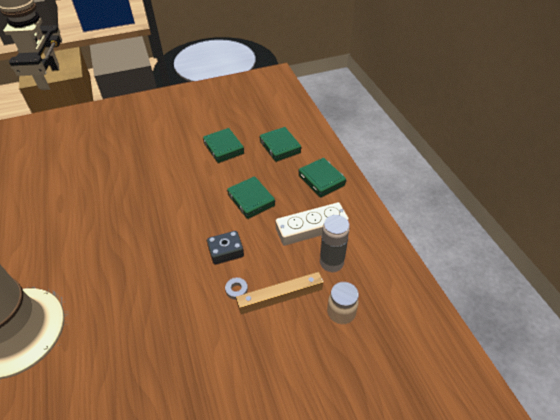

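The case candidates are the four green boxes in the top view, at (148,166), (218,141), (124,231) and (220,223). The base lies below the picture near (298,450), so (220,223) is nearest, and it also sits on the +y side of the gap. The gap runs between the block at (278,267) and the strip's end at (278,210). The batten is at (345,232), the can at (328,165), the jar at (380,183) and the bearing at (325,269).

```bash
cat > h.py <<'E'
from bench import manip, effector, viewer
import numpy as np, cv2, json
from scipy.spatial.transform import Rotation as R
from scipy.optimize import minimize
H0,W0=420,560
def cam(n):
    c=viewer.get_calibration(n); f=H0/2/np.tan(np.radians(c['vfov']/2))
    return dict(f=f,cx=c['cx'],cy=c['cy'],eye=np.array(c['eye']),R=R.from_quat(c['attitude']).as_matrix())
def proj(c,P):
    p=(np.asarray(P)-c['eye'])@c['R']
    return np.c_[c['cx']+c['f']*p[:,0]/p[:,2], c['cy']+c['f']*p[:,1]/p[:,2]]
def ray(c,uv,z):
    d=c['R']@np.array([(uv[0]-c['cx'])/c['f'],(uv[1]-c['cy'])/c['f'],1]); 
    return c['eye']+d*(z-c['eye'][2])/d[2]
def box(x,y,th,sx,sy,h,r):
    a=np.linspace(0,np.pi/2,5); pts=[]
    for k,(i,j) in enumerate([(1,1),(-1,1),(-1,-1),(1,-1)]):
        b=a+k*np.pi/2; pts+=list(np.c_[i*(sx/2-r)+r*np.cos(b), j*(sy/2-r)+r*np.sin(b)])
    p=np.array(pts); c,s=np.cos(th),np.sin(th); p=p@np.array([[c,s],[-s,c]])+[x,y]
    return np.r_[np.c_[p,np.zeros(len(p))],np.c_[p,np.full(len(p),h)]]
S=4
def render(c,P):
    h=cv2.convexHull(proj(c,P).astype(np.float32))
    m=np.zeros((H0*S,W0*S),np.uint8)
    cv2.fillConvexPoly(m,np.round(((h+.5)*S-.5)*16).astype(np.int32),255,shift=4)
    return cv2.resize(m,(W0,H0),interpolation=cv2.INTER_AREA)/255.
def mask(im,kind):
    i=im.astype(int); r,g,b=i[...,0],i[...,1],i[...,2]
    if kind=='green': m=(g>r+12)&(g>b+5)
    if kind=='white': m=(np.minimum(r,b)>140)
    if kind=='dark': m=(i.max(2)<95)&(r<b+8)
    if kind=='pale': m=(r>165)&(r-b>40)
    return m.astype(np.uint8)
def fit(views,kind,seed,dims,free_h=False):
    """views: list of (cam,img); seed x,y,th -> x,y,th(,h), IoU"""
    ms=[]
    for c,im in views:
        m=cv2.morphologyEx(mask(im,kind),cv2.MORPH_CLOSE,np.ones((5,5)))
        roi=cv2.dilate((render(c,box(*seed,dims[0],dims[1],dims[2],dims[3]))>.5).astype(np.uint8),np.ones((15,15)))
        ms.append(m*roi)
    def cost(p):
        h=p[3] if free_h else dims[2]; t=0
        for (c,_),m in zip(views,ms):
            q=render(c,box(p[0],p[1],p[2],dims[0],dims[1],h,dims[3])); t+=1-np.minimum(q,m).sum()/np.maximum(q,m).sum()
        return t/len(views)
    p0=list(seed)+([dims[2]] if free_h else []); n=len(p0)
    for k in range(2):
        sim=np.array([p0]+[np.array(p0)+np.eye(n)[j]*[.012,.012,.12,.01][j]/(k+1) for j in range(n)])
        r=minimize(cost,p0,method='Nelder-Mead',options=dict(initial_simplex=sim,maxiter=150,xatol=2e-4,fatol=1e-5)); p0=list(r.x)
    return r.x,1-r.fun
CASE=(.092,.110,.032,.005)
def see(names=("top","side")): return [(cam(n),viewer.get_image(n)) for n in names]
E
cat > m1.py <<'E'
from h import *
V=see()
t=V[0][0]
np.set_printoptions(precision=4,suppress=True)
for nm,uv,k,d in [("case",(220,222),'green',CASE),("block",(278,267),'dark',(.08,.064,.04,.006)),("strip",(278,175),'white',(.18,.064,.042,.003)),("stop",(345,232),'pale',(.2,.03,.035,.001))]:
    s=[*ray(t,uv,d[2])[:2],0.0]
    # joint fit with free height, then single-view fits
    print(nm,"seed",np.array(s),"joint",*fit(V,k,s,d,True)); 
    for v in V: print("   ",*fit([v],k,s,d))
for nm,uv,z in [("can",(330,160),.15),("jar",(380,182),.08),("bearing",(325,269),.016)]: print(nm,ray(t,uv,z))
c=V[0][1][110:310,90:390]; mm=np.zeros_like(c)
for k,col in [('green',(0,255,0)),('white',(255,255,255)),('dark',(0,0,255)),('pale',(255,255,0))]: mm[mask(c,k)>0]=col
cv2.imwrite("pics/m1.png",cv2.resize(np.vstack([c,mm]),None,fx=1.45,fy=1.45)[:,:,::-1])
E
python3 m1.py
```

```text
case seed [0.6108 0.1947 0.    ] joint [0.6098 0.2001 0.2259 0.0221] 0.925606134546418
    [0.6093 0.198  0.2383] 0.9349779216683055
    [0.6093 0.2004 0.1541] 0.8432286569822973
block seed [0.4975 0.051  0.    ] joint [ 0.4976  0.0523 -0.0242  0.0269] 0.4905430781532625
    [ 0.4978  0.0501 -0.0088] 0.18121850998114009
    [ 0.4974  0.0542 -0.0561] 0.7301910767887139
strip seed [0.7265 0.0482 0.    ] joint [ 0.73    0.0489 -0.0169  0.0366] 0.8433598960912341
    [ 0.7292  0.0477 -0.014 ] 0.9400832335670715
    [ 0.7314  0.0554 -0.2536] 0.7321262887074297
stop seed [ 0.5818 -0.1167  0.    ] joint [ 0.5833 -0.1186 -0.0068  0.0367] 0.7233024572048221
    [ 0.5824 -0.1202 -0.0282] 0.8898502128481638
    [ 0.5854 -0.1072  0.0046] 0.6013816803827412
can [ 0.7387 -0.0703  0.15  ]
jar [ 0.6989 -0.1983  0.08  ]
bearing [ 0.4909 -0.0667  0.016 ]
```

View pics/m1.png

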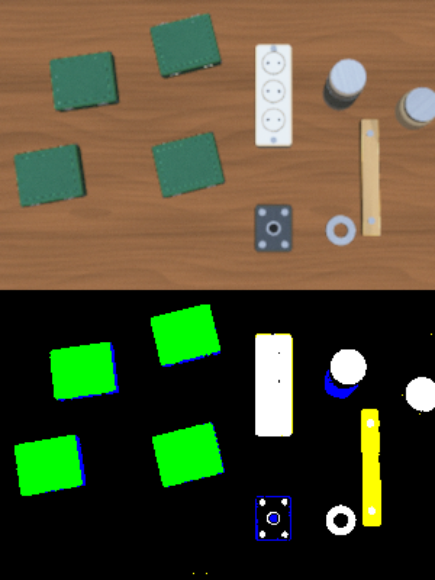

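The enlarged crop confirms the case at top-view (220,223). The masks miss the block's grey top and the shaded side faces. I'll switch to a "not wood" mask and re-fit from the same two views.

```bash
sed -i "s/    return m.astype(np.uint8)/    if kind=='nw': m=(r-b<18)\n    return m.astype(np.uint8)/" h.py
sed -i "s/'green',CASE/'nw',CASE/; s/267),'dark'/267),'nw'/; s/175),'white'/175),'nw'/" m1.py
sed -i "s/('dark',(0,0,255))/('nw',(0,0,255))/; s/V\[0\]\[1\]\[110:310,90:390\]/V[1][1][110:330,190:400]/; s#pics/m1#pics/m2#; s/1.45/1.3/g" m1.py; python3 m1.py
```

```text
case seed [0.6108 0.1947 0.    ] joint [0.6095 0.2001 0.2258 0.0215] 0.944230754999948
    [0.6094 0.1974 0.2398] 0.9407148194387078
    [0.6095 0.2005 0.1988] 0.8732870316330104
block seed [0.4975 0.051  0.    ] joint [ 0.4979  0.0523 -0.0087  0.0302] 0.9199427599015264
    [ 0.4984  0.0512 -0.0138] 0.9211185613031357
    [ 0.4975  0.0534 -0.0521] 0.841088677720321
strip seed [0.7265 0.0482 0.    ] joint [ 0.7315  0.0479 -0.0288  0.0333] 0.7654165612394106
    [ 0.7273  0.0476 -0.0087] 0.8721837253252271
    [ 0.7328  0.051  -0.4366] 0.6688184917678205
stop seed [ 0.5818 -0.1167  0.    ] joint [ 0.5832 -0.1186 -0.0049  0.0368] 0.7243676737816528
    [ 0.5826 -0.1199 -0.0016] 0.8879042916720881
    [ 0.5856 -0.1024 -0.0365] 0.6029836264402668
can [ 0.7387 -0.0703  0.15  ]
jar [ 0.6989 -0.1983  0.08  ]
bearing [ 0.4909 -0.0667  0.016 ]
```

View pics/m2.png

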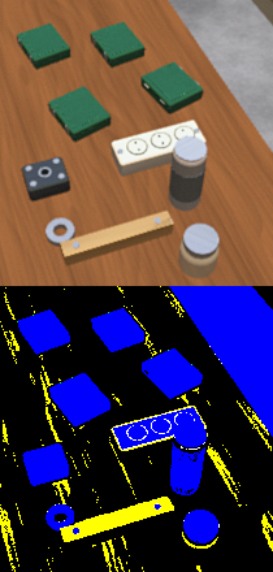

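The top-only fits agree with the text: the gap comes out at 100.8 mm, the frame yaw is about −0.0135, and the midline is at x≈0.589. The two-view heights come out about 10 mm low. That goes with the weaker side fits, so I rely on the top view and on contact. The case sits about 19 mm to +x and is turned +0.25 rad.

Plan: press the flat side of the shut fingers on its +x side, ahead of its centre. That squares it and centres it in one push.

```bash
cat >> h.py <<'E'
YAW=-.0135
def down(phi): return (R.from_euler('z',phi)*R.from_euler('x',np.pi)).as_quat()
def case_now(seed,names=("top",)):
    V=see(names); return fit(V,'nw',seed,CASE)
E
cat > p1.py <<'E'
from h import *
np.set_printoptions(precision=4,suppress=True)
q=down(np.pi+YAW)
for p,o in [((.70,.187,.15),q),((.645,.187,.008),q),((.59,.30,.10),down(np.pi/2+YAW)),((.59,.30,.10),down(-np.pi/2+YAW)),((.589,.0145,.01),down(np.pi/2+YAW)),((.589,.0145,.01),down(-np.pi/2+YAW))]:
    print(p,manip.solve_ik(p,o))
effector.close(20)
manip.move_pose((.70,.187,.15),q)
manip.servo_line((.70,.187,.008),vel=.12)
print(manip.current_clock(),manip.current_tool_pos(),manip.current_finger_gap(),manip.current_force())
for x in (.68,.67,.66,.653,.6465):
    manip.servo_line((x,.187,.008),vel=.04); print(manip.current_tool_pos(),manip.current_force())
manip.servo_line((.67,.187,.008),vel=.1)
manip.servo_line((.67,.187,.15),vel=.2)
manip.move_pose((.60,.36,.15),down(np.pi/2+YAW))
V=see(); print(fit(V[:1],'nw',[.591,.195,0],CASE),manip.current_clock())
cv2.imwrite("pics/p1.png",np.hstack([v[1] for v in V])[:,:,::-1][:, :].copy())
cv2.imwrite("pics/p1t.png",V[0][1][:,:,::-1])
E
python3 p1.py
```

```text
(0.7, 0.187, 0.15) [-0.1376  0.6822 -0.2519  1.4056  0.1795  1.0762  1.1367]
(0.645, 0.187, 0.008) [-0.1181  0.7793 -0.2934  1.618   0.291   0.7875  1.0192]
(0.59, 0.3, 0.1) [-0.4544  0.622  -0.0797  1.6235  0.0593  0.8984 -0.5697]
(0.59, 0.3, 0.1) [-0.0754  0.7124 -0.6354  1.6087  0.4849  0.9832  2.2595]
(0.589, 0.0145, 0.01) [-0.1402  0.6499  0.0911  1.8503 -0.0916  0.6454 -0.0078]
(0.589, 0.0145, 0.01) [-0.9074  1.2595  1.346   1.8748 -1.3292  1.2722 -2.2596]
5.5333 [0.7009 0.1873 0.0092] 0.0007164504342352003 [-0.0698  0.4372 -0.3343]
[0.6801 0.187  0.0082] [0.4154 0.5378 0.1998]
[0.6698 0.1869 0.0081] [ 0.6782 -0.168   0.2058]
[0.6593 0.1872 0.008 ] [-0.0018 -0.679   0.8169]
[0.6523 0.1871 0.0079] [ 0.2388 -0.3082 -0.2437]
[0.6458 0.1872 0.0079] [ 0.013  -0.004   0.2813]
(array([0.5857, 0.2045, 0.0488]), np.float64(0.942484228241446)) 10.4417
```

One push brought it to −5 mm off the midline and 0.06 rad off square. I'll nudge it back +x from its other side, flush with the finger face, then look.

```bash
cat > p2.py <<'E'
from h import *
np.set_printoptions(precision=4,suppress=True)
q=down(np.pi+YAW); y=.208
manip.move_pose((.505,y,.12),q)
manip.servo_line((.505,y,.008),vel=.15)
for x in (.522,.5345):
    manip.servo_line((x,y,.008),vel=.04); print(manip.current_tool_pos())
manip.servo_line((.51,y,.008),vel=.1)
manip.servo_line((.51,y,.12),vel=.25)
manip.move_pose((.592,.36,.12),down(np.pi/2+YAW))
V=see(); print(fit(V[:1],'nw',[.591,.2045,0],CASE),manip.current_clock())
for k,s,d in [('white',[.7292,.0477,-.013],(.18,.064,.042,.003)),('nw',[.4984,.0512,-.013],(.08,.064,.04,.006))]: print(fit(V[:1],k,s,d))
cv2.imwrite("pics/p2t.png",cv2.resize(V[0][1][110:310,150:410],None,fx=3,fy=3)[:,:,::-1])
E
python3 p2.py
```

```text
[0.522  0.2079 0.008 ]
[0.535  0.2079 0.0079]
(array([0.5923, 0.203 , 0.0317]), np.float64(0.9385740512234027)) 16.225
(array([ 0.7292,  0.0476, -0.0148]), np.float64(0.9399556400506971))
(array([ 0.4983,  0.0513, -0.0118]), np.float64(0.9131248889516581))
```

View pics/p2t.png

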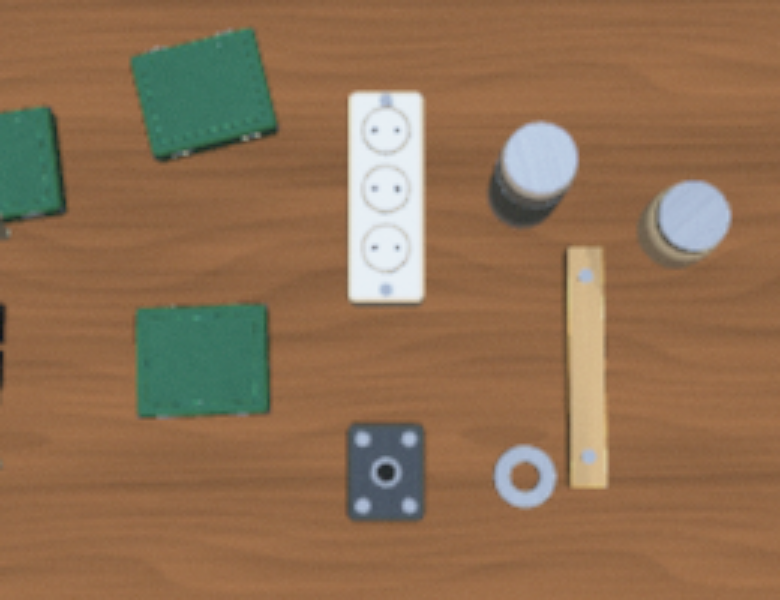

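The case, at crop (136–269, 305–416), is now lined up with the gap, which spans crop rows 302–424. Next comes a flush push on its trailing end to just short of the entry, then a check.

```bash
cat > p3.py <<'E'
from h import *
np.set_printoptions(precision=4,suppress=True)
X=lambda y:.5935+.0135*(y-.203)
go=lambda y,z,v: manip.servo_line((X(y),y,z),vel=v)
manip.servo_line((X(.30),.30,.12),vel=.2); go(.30,.008,.15); go(.275,.008,.08)
for y in (.25,.23,.213): go(y,.008,.05); print(manip.current_tool_pos(),manip.current_force())
go(.24,.008,.1); go(.34,.12,.25)
V=see(); print(fit(V[:1],'nw',[.591,.142,-.0135],CASE),manip.current_clock())
E
python3 p3.py
```

```text
[0.5941 0.2489 0.0079] [-1.1806 -0.6317  0.393 ]
[0.594  0.2287 0.008 ] [-0.0692  0.8583 -0.7844]
[0.5937 0.2117 0.008 ] [-0.2337 -0.5657 -0.1406]
(array([ 0.5899,  0.1442, -0.0126]), np.float64(0.9171297715554101)) 21.0
```

It's square and within 0.2 mm of the midline. Now I'll push through in monitored steps.

```bash
cat > p4.py <<'E'
from h import *
np.set_printoptions(precision=4,suppress=True)
X=lambda y:.5903+.0135*(y-.144)
go=lambda y,z,v: manip.servo_line((X(y),y,z),vel=v)
go(.24,.12,.25); go(.24,.008,.15); go(.216,.008,.08)
for y in np.arange(.20,.019,-.015):
    go(y,.008,.05); p,f=manip.current_tool_pos(),manip.current_force(); print(p,f,round(manip.current_clock(),1))
    if np.linalg.norm(f[:2])>15 or abs(p[1]-y)>.006: print("blocked"); break
V=see(); print(fit(V[:1],'nw',[.5875,p[1]-.0675,-.0135],CASE),manip.current_clock())
cv2.imwrite("pics/p4.png",np.hstack([cv2.resize(V[0][1][130:330,180:400],(440,400)),cv2.resize(V[1][1][110:330,190:390],(360,400))])[:,:,::-1])
E
python3 p4.py
```

```text
[0.5911 0.1991 0.008 ] [0.0844 0.5708 0.1432] 23.4
[0.5909 0.1835 0.0079] [-0.142  -0.0872  0.4537] 23.8
[0.5907 0.1687 0.008 ] [ 0.7307 -0.4299 -0.5754] 24.3
[0.5905 0.1537 0.008 ] [-0.4095  0.6534  0.245 ] 24.7
[0.5902 0.1387 0.0079] [ 0.0315 -0.0286 -1.4284] 25.2
[0.5901 0.1237 0.008 ] [ 0.5328  0.1843 -0.2321] 25.6
[0.5898 0.1087 0.008 ] [ 1.1011 -0.874  -0.4799] 26.1
[0.5897 0.0937 0.008 ] [-0.1648  0.6842  0.3714] 26.5
[0.5894 0.0787 0.008 ] [1.0674 0.2265 0.406 ] 27.0
[0.5892 0.0637 0.008 ] [-0.3984 -0.0662  0.1249] 27.4
[0.589  0.0487 0.008 ] [-0.025   0.9801 -1.3858] 27.9
[0.5888 0.0337 0.008 ] [ 0.1812 -0.2571 -0.0794] 28.3
[0.5886 0.0187 0.008 ] [-0.0952 -0.2016  0.2197] 28.8
(array([ 0.5876, -0.0482, -0.0136]), np.float64(0.3095805545929662)) 28.8667
```

View pics/p4.png

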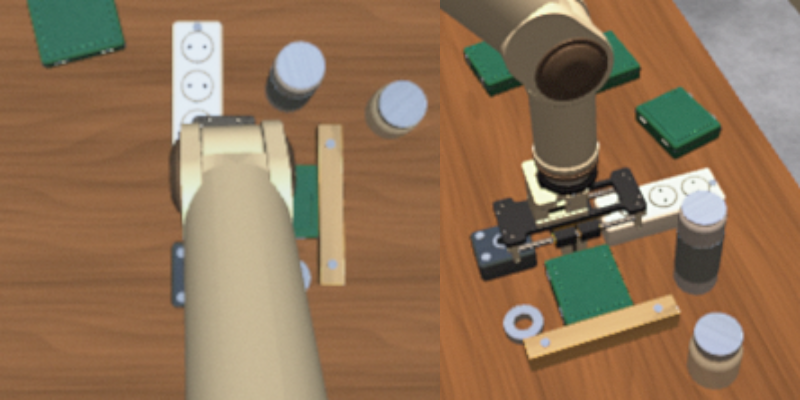

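The case went through the gap. Its leading edge, at left crop column 317, is at or almost against the batten at 319, and the bystanders are untouched. I'll press on in 1 mm steps until a contact force shows, then back out and check.

```bash
cat > p5.py <<'E'
from h import *
np.set_printoptions(precision=4,suppress=True)
X=lambda y:.5903+.0135*(y-.144)
go=lambda y,z,v: manip.servo_line((X(y),y,z),vel=v)
for y in np.arange(.0175,.006,-.001):
    go(y,.008,.02); p,f=manip.current_tool_pos(),manip.current_force(); print(p,f)
    if f[1]>8: break
go(.06,.008,.1); go(.08,.12,.2); manip.move_pose((.50,.36,.2),down(np.pi/2+YAW))
V=see(); t=V[0][0]; print(fit(V[:1],'green',[.588,-.05,-.0135],CASE),fit(V[:1],'pale',[.5824,-.12,-.0135],(.2,.03,.035,.001)),manip.current_clock())
cv2.imwrite("pics/p5.png",np.hstack([cv2.resize(V[0][1][130:330,180:400],(440,400)),cv2.resize(V[1][1][110:330,190:390],(360,400))])[:,:,::-1])
E
python3 p5.py
```

```text
[0.5885 0.0184 0.008 ] [0.0866 1.8312 0.6304]
[0.5885 0.0184 0.008 ] [-1.2494  6.0809  0.0893]
[0.5884 0.0183 0.008 ] [0.0272 6.5518 0.2296]
[0.5884 0.0184 0.008 ] [-1.7148  9.0473 -0.2325]
(array([ 0.5877, -0.0473, -0.0283]), np.float64(0.9284482819449574)) (array([ 0.5833, -0.1196, -0.0112]), np.float64(0.8901566547428148)) 32.4833
```

View pics/p5.png

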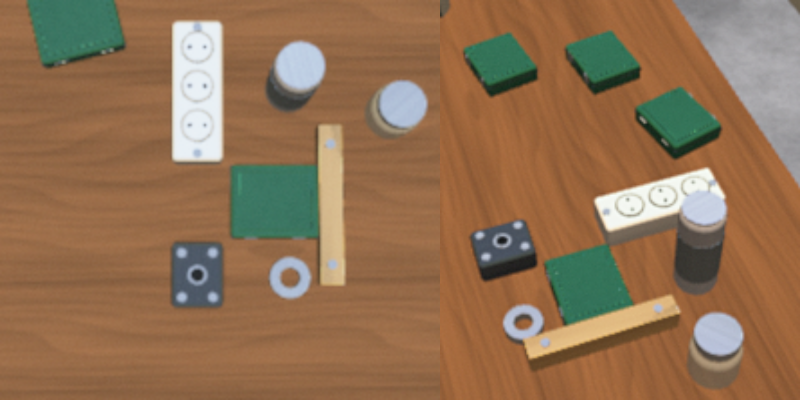

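The case lies flat and square against the batten (contact force rose to 9 N with no further motion). It's clear of the gap, and the can, jar and bearing haven't moved.

```bash
python3 -c "
from bench import manip
print(manip.hand_in())"
```

```text
the job is handed in; nothing more can be done
None
```

The case was pushed through the gap without lifting and now lies squarely against the batten; the can, jar and bearing haven't moved, and the job is handed in at about 32.5 s (the hand-in call gave no verdict).

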